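# Open the paint gauge's case and clear its last reading

## Task

Get the paint thickness gauge ready for the next panel where it lies in its case: press down the orange release tab at the front of the case so that the sprung lid lifts, push the lid back until it lies fully open against its stop, then gently press the red button on the gauge to clear its last reading. Touch, press and push only, nothing is picked up: the gauge stays lying in its foam pocket, the bottle, jar and marker round the case stay where they are, and the lid stays fully open at the end.

Things in the scene. Friction and masses are not known exactly. Their poses are not given: they have to be found in the camera images.
- gauge_case: Flat instrument case, black base and grey lid, 100 mm (x) by 172 mm (y), 49 mm high when shut, fixed to the bench. Origin at the centre of its underside on the bench; its -x side is the front with the release tab, +x the hinge, z up. Base walls 3 mm thick with their rim at z = 26 mm; grey foam to z = 24 mm. Its yaw is -0.8 to -0.3 rad (front turned towards the robot).
- release_tab (a joint): Orange rocker tab in the middle of the case's front, sprung. 0 = at rest, 0.30 rad = paddle pressed fully down (its stop). Needs about 2 N to start and 5 N fully down at the thumb pad. Its two hooks hold the shut lid and let go at about 0.2 rad (thumb pad about 5 mm down); when let go it springs back.
- tab_press (a point): Where to press the tab: centre of the raised, fluted thumb pad on its paddle (14 mm front to back, 44 mm wide), 21 mm above the bench, 79 mm in front of the case centre. Press straight down about 7 mm. The two hooks stand 27 to 37 mm to either side of it, at least 14 mm behind it, to 37 mm above the bench.
- case_lid (a joint): The lid's hinge along the case's rear upper edge. 0 = shut and latched; once released a damped spring lifts it in about 1 s to about 0.9 rad and holds it there; beyond about 1.4 rad it falls by itself, slowly, to its stop at 1.95 rad, fully open, and stays. Let go earlier it sinks back to 0.9 rad. Opening it takes under 2 N.
- lid_hinge (a point): Point on the lid's hinge axis at its middle, 52 mm behind the case centre, 26 mm above the bench. The axis runs along the case's y.
- lid_front_edge (a point): Middle of the lid's lower front edge, 103 mm from the hinge axis. Lid 172 mm wide, 22 mm deep, walls 3 mm, hollow with a foam lining. When the lid has sprung up to 0.9 rad this edge is its foremost part, about 107 mm above the bench; a fingertip put in front of it, reaching 20 to 30 mm below the edge and moved to the case's +x until it stands over the hinge pushes the lid up and over.
- gauge: Dark grey paint thickness gauge, 46 x 111 x 24 mm, 0.085 kg, loose in the case's foam pocket (6 mm play), lengthwise along the case's y under the lid. Origin at the middle of its underside, 9 mm above the bench; flat top face 31 mm above the bench, 5 mm above the case rim.
- gauge_button (a joint): The gauge's sprung push button. 0 = up, 0.0012 m = fully down; takes about 5 N fully down and counts as pressed from 0.0006 m (about 2.5 N); springs back up when let go.
- button_top (a point): Centre of the upper face of the gauge's red button, 12 x 12 mm, about 2 mm proud of the gauge's top, 33 mm above the bench and near the middle of the case, 24 mm from the gauge's origin along its +y.
- touchup_bottle: Touch-up paint bottle with black cap, 26 mm diameter, 74 mm tall, standing at the left of the case or behind it, 40 g. Origin at the centre of its foot. Leave it alone.
- jar_green: White jar with green lid, 64 mm diameter, 56 mm tall, standing at the left of the case or behind it, 0.15 kg. Origin at the centre of its foot. Leave it alone.
- marker: Black and red felt marker, 128 mm long, 16 mm thick, lying at the front left of the case. Origin under its middle. Leave it alone.

How it is judged:
By the outcome, as a careful person would: the job done as asked, in the order asked, and still so for the second after the job is handed in, with the robot touching nothing.
It also fails if it takes over 51 s, if anything falls off the work surface, if the arm or the gripper's body presses on something with over 40 N, if the wrist force passes 120 N, or if a joint passes its speed limit or range.

## Robot

A 7-joint arm with a two-finger parallel gripper is mounted at the origin on a cart in front of the work surface, level with it; the furniture and walls round the work are solid. World frame = base frame: x ahead of the robot, y to its left, z up, the work surface at z = 0. Lengths are in mm, angles in rad, forces in N, time in s.
With the tool pointing down it reaches from about 425 to 875 mm from the base axis. Payload 8.4 kg.
Tool frame: the origin (TCP) lies between the finger pads; the fingertips stand 11 mm ahead of it and the grasp point (between the pads) lies 8 mm behind it; z points along the fingers, y is the direction in which the jaws open and shut (so a half turn about z gives the same grasp; the last joint's range is limited). The gripper opens to 87 mm and grips with 3 to 60 N. Pads are 19 mm wide; open, the fingers measure 117 mm over their backs; the gripper's body (75 mm by 190 mm) begins 51 mm behind the grasp point.
Start: joints at [1.125, 0.333, 0.04, 1.465, -0.013, 1.343, -0.059], TCP at [220.905, -611.281, 233.546] pointing down, gripper open.
Joint ranges: [-2.58, 2.58], [-0.38, 2.09], [-1.3, 1.39], [0.25, 2.4], [-1.5, 4.64], [0.08, 2.09], [-2.65, 2.65]. Speed limits (rad/s): [2.22, 2.22, 2.79, 2.79, 3.14, 3.14, 3.14].

## Interface

Orientations are given as a rotation vector (axis times angle).
In Python, from rig import manip, monitor, read_camera, camera_info, order gives the robot as it stands. Calls block until the motion is done:
- manip.goto(position, orientation): joint-space move of the TCP to a pose.
- manip.move_linear(position, speed=150, orientation=None): straight line of the TCP; orientation=None keeps the orientation; speed is the mean speed in mm/s.
- manip.movej(angles): joint-space move.
- manip.command_gripper(opening, strength=None): opening from 0.0 (shut) to 1.0 (fully open); strength is the grip in N (None keeps the last); returns when the fingers have stopped.
- manip.pause(seconds).
- manip.ik(position, orientation): joint angles nearest the present ones, or None.
- monitor.state(): the state.
- read_camera(name): name is "scene" or "top"; returns (picture, depth): 400x640x3 uint8, red, green, blue; 400x640 float32, mm along the optical axis (not along the pixel's ray), 0 where there is no reading.
- camera_info(name): a dict with "fov_y" (degrees; the focal length in pixels is half the picture's height over the tangent of half this angle, whatever the lens; pixels are square), "cx", "cy" (the principal point, pixels), "R" (3x3) and "t" (3): a world point X has camera coordinates R X + t. Camera axes: x right, y down, z forward; pixel columns grow to the right and rows downward; lengths in mm; the calibration is good to about 2 mm. A picture is of the moment at which its call begins. camera_info takes no time and is no camera call.
A pose or a line that the arm cannot do raises manip.Unreachable and nothing moves.
- order.close_job(): hands the job in, once; it reports no verdict.
The state is a dict: "clock": time; "joint_pos": joint angles; "joint_vel": joint speeds; "joint_torque": joint torques, N m; "tcp_pos": TCP position; "eef_rot": TCP orientation; "contact_force": force on the tool from outside, world axes, zero at the start; "wrist_torque": the same for the moment, N m; "opening": opening from 0.0 (shut) to 1.0 (fully open).
Only numpy, scipy, OpenCV 4.12 (cv2) and the standard library are available. Lean on these libraries where they do the work, as an engineer would, in place of code of your own. Each camera call takes 0.05 s, during which the arm holds its last target.

## Working session

There is one attempt and no reset: what is moved stays moved. The work goes in short steps, each a Python script; the robot and the scene stay as the last script left them, time stands still between calls to the robot, and variables do not carry over. Pictures are saved under pics/ and viewed, and the job is handed in when it is done.

```bash
ls; mkdir -p pics; python3 - <<'E'
from rig import manip, monitor, read_camera, camera_info, order
import cv2,numpy as np
for n in("scene","top"):
    p,d=read_camera(n); cv2.imwrite(f"pics/{n}0.png",p[:,:,::-1]); np.savez(f"{n}0.npz",p=p,d=d)
    print(n,camera_info(n),d.min(),d.max())
print(monitor.state())
E
```

```text
pics
scene {'fov_y': 49.211266762345474, 'cx': 312.95136831679054, 'cy': 202.57782287144533, 'R': array([[-0.71276341, -0.70139498,  0.00366198],
       [-0.52504757,  0.53008137, -0.66583692],
       [ 0.46507352, -0.47650691, -0.74608833]]), 't': array([203.63746046, 460.06949725, 505.46488963])} 0.0 3337.6829
top {'fov_y': 55.462159115059514, 'cx': 327.13268001489604, 'cy': 203.99497230486082, 'R': array([[ 0.01893729, -0.99979857, -0.00664753],
       [-0.97976984, -0.01723225, -0.19938434],
       [ 0.19922963,  0.01028885, -0.97989882]]), 't': array([-250.09482581,  544.3446169 ,  819.09774462])} 0.0 1942.783
{'clock': 0.1, 'joint_pos': array([ 1.12479134,  0.3338428 ,  0.03985238,  1.46614043, -0.01338454,
        1.3432805 , -0.05849357]), 'joint_vel': array([-7.27995811e-04,  3.14134210e-05, -2.83311295e-04, -1.77883027e-03,
       -6.17233308e-04,  9.39490994e-04,  7.59969249e-04]), 'joint_torque': array([ 4.72826432e-03, -6.57812047e+01,  1.34113658e+00, -4.04709291e+01,
       -5.93767175e-02,  4.09177726e-02,  9.80996924e-05]), 'tcp_pos': array([ 220.78688537, -610.94652951,  232.76700516]), 'eef_rot': array([-3.09313283e+00, -5.41821548e-01,  5.38091897e-04]), 'contact_force': array([ 0.61076125, -0.3041114 ,  1.07246283]), 'wrist_torque': array([-0.02023317,  0.01018181,  0.03723388]), 'opening': 0.9974936277672473}
```

View pics/scene0.png

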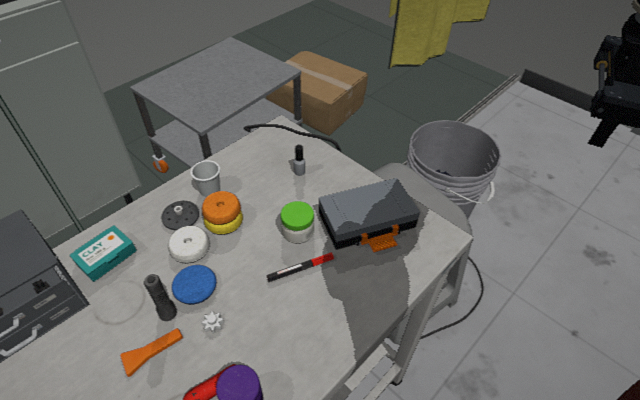

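View pics/top0.png

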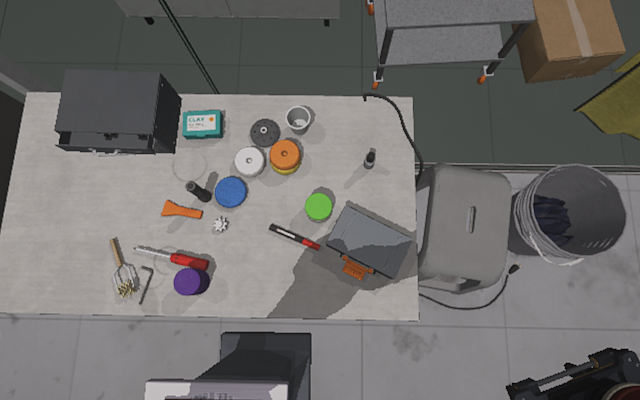

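The top view shows the shut case at about (370,240) with its orange tab at (355,268), the green jar at (319,207), the marker at (294,236) and the bottle at (370,158). In the scene view the case is at (368,210) and its tab at (380,241).

```bash
cat > h.py <<'E'
from rig import manip, monitor, read_camera, camera_info, order
import cv2,numpy as np
def grab(n,tag):
    p,d=read_camera(n); cv2.imwrite(f"pics/{n}_{tag}.png",p[:,:,::-1]); return p,d
def K(n):
    c=camera_info(n); return 200/np.tan(np.radians(c['fov_y']/2)),c
def cloud(n,d):
    f,c=K(n); v,u=np.mgrid[0:400,0:640]
    P=np.stack([(u-c['cx'])/f*d,(v-c['cy'])/f*d,d],-1)-c['t']
    return P@c['R']
def ray(n,u,v,z):
    f,c=K(n); r=np.array([(u-c['cx'])/f,(v-c['cy'])/f,1])@c['R']; o=-c['R'].T@c['t']
    return o+r*(z-o[2])/r[2]
def proj(n,X):
    f,c=K(n); q=c['R']@np.array(X,float)+c['t']; return q[0]/q[2]*f+c['cx'],q[1]/q[2]*f+c['cy']
E
python3 - <<'E'
from h import *
for n in("scene","top"):
    z=np.load(n+"0.npz"); p,d=z['p'],z['d']; W=cloud(n,d)
    hsv=cv2.cvtColor(p,cv2.COLOR_RGB2HSV)
    reg=np.zeros((400,640),bool)
    if n=="top": reg[195:285,315:420]=1
    else: reg[170:260,310:430]=1
    near=reg&(d>0)
    lid=near&(W[...,2]>42)&(W[...,2]<56)&(hsv[...,1]<70)
    lab,L,st,_=cv2.connectedComponentsWithStats(lid.astype(np.uint8)); k=1+st[1:,4].argmax(); lid=L==k
    print(n,'lid',lid.sum(),'z',np.median(W[lid][:,2]))
    r=cv2.minAreaRect(W[lid][:,:2].astype(np.float32)); print(r, cv2.boxPoints(r))
    # pixel contour cast on z=49
    cs,_=cv2.findContours(lid.astype(np.uint8),0,1); c=max(cs,key=cv2.contourArea).reshape(-1,2)
    q=np.array([ray(n,u,v,49)[:2] for u,v in c],np.float32); print('ray',cv2.minAreaRect(q))
    tab=reg&(hsv[...,0]<16)&(hsv[...,1]>140)&(hsv[...,2]>60)
    lab,L,st,_=cv2.connectedComponentsWithStats(tab.astype(np.uint8)); tab=L==1+st[1:,4].argmax()
    w=W[tab&(d>0)]; print('tab',tab.sum(),w.mean(0),np.percentile(w[:,2],[5,50,95]))
    hi=w[(w[:,2]>16)&(w[:,2]<25)]; print('pad',len(hi),hi.mean(0) if len(hi) else '')
    g=reg|True; g=(hsv[...,0]>45)&(hsv[...,0]<75)&(hsv[...,1]>150)&(d>0)
    print('jar',W[g].mean(0))
E
```

```text
scene lid 3589 z 48.76566609324972
((468.2062072753906, -337.07781982421875), (173.1022491455078, 102.97383117675781), 63.34282684326172) [[ 383.36072 -391.3295 ]
 [ 475.38913 -437.52884]
 [ 553.0517  -282.82614]
 [ 461.0233  -236.6268 ]]
ray ((465.9497375488281, -334.5426025390625), (173.88882446289062, 104.69076538085938), 63.398014068603516)
tab 483 [ 406.88937412 -306.42203402   20.17053419] [14.70942136 18.7424363  34.84928207]
pad 348 [ 404.97041926 -305.56980484   19.00585591]
jar [ 490.89047696 -270.62196762   96.5272905 ]
top lid 3337 z 48.14718603455559
((467.32110595703125, -337.2820739746094), (172.12744140625, 100.31878662109375), 63.69880676269531) [[ 384.22037 -392.21112]
 [ 474.15387 -436.66138]
 [ 550.4219  -282.35303]
 [ 460.48834 -237.90277]]
ray ((466.73175048828125, -336.80908203125), (171.60208129882812, 99.51460266113281), 63.87959289550781)
tab 305 [ 404.24598471 -306.00611369   18.86672217] [13.51133669 18.11941121 34.36840353]
pad 223 [ 402.62691846 -305.33819957   18.79550616]
jar [ 537.26775632 -225.67325852   56.37041375]
```

```bash
python3 - <<'E'
import cv2
a=cv2.imread("pics/top0.png")[190:290,300:430]; b=cv2.imread("pics/scene0.png")[165:265,300:430]
cv2.imwrite("pics/z0.png",cv2.resize(cv2.vconcat([a,b]),None,fx=3,fy=3,interpolation=2))
cv2.imwrite("pics/z0.png",cv2.resize(cv2.hconcat([a,b]),None,fx=3,fy=3,interpolation=2))
E
```

```text
(no output)
```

View pics/z0.png

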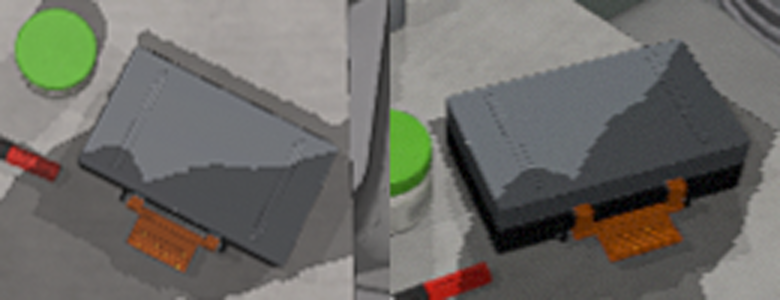

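The two views agree with each other: lid top at z≈48.5 (expected 49), size 172×100, centre ≈(467,-337), yaw ≈-0.46. The tab lies on the centreline. Next I press the tab.

```bash
cat >> h.py <<'E'
from scipy.spatial.transform import Rotation as Rn
yaw=-0.461; C=np.array([467.2,-337.0]); ex=np.array([np.cos(yaw),np.sin(yaw)]); ey=np.array([-ex[1],ex[0]])
def wp(x,y,z): return np.array([*(C+x*ex+y*ey),z])   # case frame -> world
def rot(s=1):
    X=np.array([*(s*ex),0]); Z=np.array([0,0,-1.]); return Rn.from_matrix(np.c_[X,np.cross(Z,X),Z]).as_rotvec()
def F(): 
    s=monitor.state(); return s['contact_force'],s['tcp_pos'],s['clock']
E
python3 - <<'E'
from h import *
for n in("top","scene"): print(proj(n,wp(-79,0,21)))
z=np.load("top0.npz"); W=cloud("top",z['d']); hsv=cv2.cvtColor(z['p'],cv2.COLOR_RGB2HSV)
m=(hsv[...,0]<16)&(hsv[...,1]>140); m[:240]=0;m[285:]=0;m[:,:325]=0; m[:,400:]=0
q=W[m]; a=(q[:,:2]-C)@np.c_[ex,ey]; lo=q[:,2]<26; print('tab x',np.percentile(a[lo,0],[0,2,50,98]),'y',np.percentile(a[lo,1],[1,99]))
for s in(1,-1):
    for P in (wp(-80,0,80),wp(-80,0,25),wp(-60,0,91),wp(65,0,91),wp(0,0,44)): print(s,manip.ik(P,rot(s)))
E
```

```text
(np.float64(352.83336126442913), np.float64(272.27479223092183))
(np.float64(383.88485789772426), np.float64(244.18058031712434))
tab x [-85.8396602  -85.46779629 -70.8974698  -57.4656471 ] y [-28.44238591  27.15327716]
1 [ 0.66821371  0.17455487 -0.11572064  2.00107147  0.02435767  0.96724907
 -1.49138651]
1 [ 0.65843837  0.25209397 -0.10719954  2.04235621  0.0355668   0.84884333
 -1.50070382]
1 [ 0.65636147  0.19736047 -0.10878411  1.94705548  0.02532697  0.99845957
 -1.49584245]
1 [ 0.58801796  0.42146645 -0.06264591  1.64637674  0.02912716  1.0746596
 -1.51482312]
1 [ 0.61412034  0.36094158 -0.07889473  1.8441053   0.03452681  0.93785826
 -1.51193463]
-1 [ 0.95670766  0.19873296 -0.43048753  1.9871082   0.09965185  0.97578169
  1.58752234]
-1 [ 0.94771232  0.28012046 -0.42896431  2.02808467  0.15188477  0.86334778
  1.54423716]
-1 [ 0.94836961  0.22329783 -0.43294511  1.93269284  0.11004698  1.00835522
  1.5758644 ]
-1 [ 0.87662062  0.45876116 -0.43598574  1.62991712  0.21142397  1.09989723
  1.49366405]
-1 [ 0.90578     0.39484545 -0.42846683  1.8286485   0.19638571  0.95976923
  1.50292343]
```

```bash
python3 - <<'E'
from h import *
manip.command_gripper(0.0,10)
manip.goto(wp(-81,0,110),rot())
manip.move_linear(wp(-81,0,38),speed=100)
f0,p,t=F(); print(f0,p,t,monitor.state()['opening'])
for z in np.arange(34,22.5,-1.5):
    manip.move_linear(wp(-81,0,z),speed=20); f,p,t=F(); print(z,round(p[2],1),np.round(f-f0,1),round(t,2))
    if f[2]-f0[2]>8: break
grab("scene","press")
manip.move_linear(wp(-95,0,55),speed=100); manip.move_linear(wp(-110,0,95),speed=100)
manip.pause(0.3)
grab("scene","rel"); grab("top","rel"); print(F())
E
```

```text
[-0.03162868 -0.12040832 -0.30367639] [ 395.0112151  -301.27318022   38.46576377] 3.9 0.0011737115318257703
34.0 34.1 [0.4 1.2 0.3] 4.25
32.5 32.5 [-1.3 -0.2  1.3] 4.5
31.0 31.0 [-0.   1.8  4. ] 4.75
29.5 29.4 [-2.4  0.9  3.8] 5.0
28.0 27.9 [-2.8  1.   4.9] 5.25
26.5 26.7 [-3.3  1.6  7. ] 5.5
25.0 26.1 [-7.9  4.7 20. ] 5.75
(array([0.32175296, 0.74416586, 0.04223962]), array([ 368.60969204, -287.97598544,   94.70051772]), 7.2583)
```

View pics/scene_rel.png

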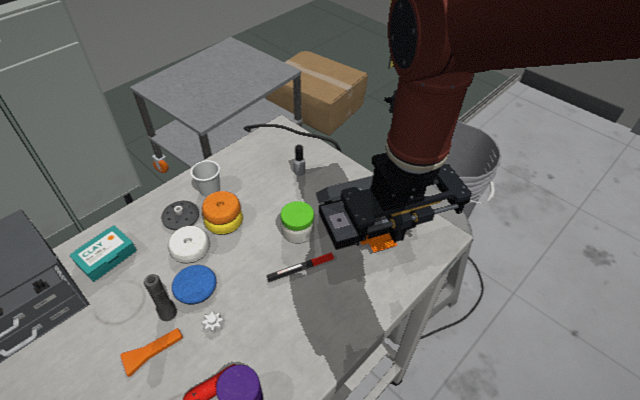

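View pics/top_rel.png

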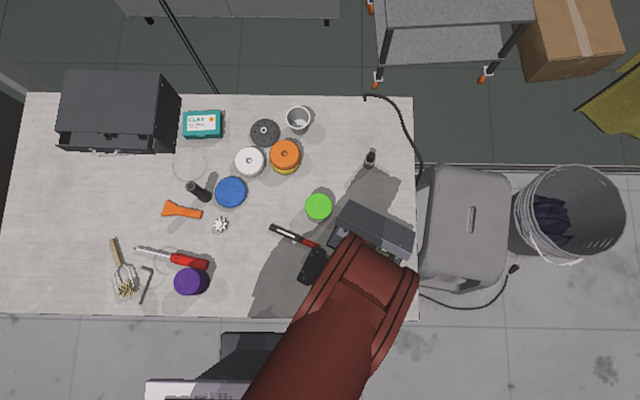

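The lid has come up. In the top view its lower edge is visible around (365,220) with the foam below it, and the jar and marker have not moved. I'll check the lid angle by depth, then push.

```bash
cat >> h.py <<'E'
def lidpts(n,d):
    W=cloud(n,d)[d>0]; a=np.c_[(W[:,:2]-C)@np.c_[ex,ey],W[:,2]]
    return a[(abs(a[:,1])<92)&(a[:,0]>-60)&(a[:,0]<150)&(a[:,2]>40)]
E
python3 - <<'E'
from h import *
p,d=read_camera("top"); a=lidpts("top",d); a=a[(a[:,1]>40)&(a[:,1]<84)&(a[:,2]<135)]
for x in range(-40,110,10):
    s=a[(a[:,0]>=x)&(a[:,0]<x+10)]
    if len(s): print(x,len(s),np.round(np.percentile(s[:,2],[5,50,95])))
f0=F()[0]; manip.move_linear(wp(-60,0,93),speed=100)
for x in range(-40,70,10):
    manip.move_linear(wp(x,0,93),speed=60); f,p,t=F(); print(x,np.round(p,1),np.round(f-f0,1),round(t,2))
    if np.linalg.norm(f-f0)>12: print('STOP');break
grab("scene","push"); grab("top","push")
E
```

```text
-10 97 [106. 110. 115.]
0 103 [114. 117. 120.]
10 74 [103. 110. 116.]
20 73 [ 91.  97. 103.]
30 65 [80. 84. 91.]
40 65 [66. 72. 77.]
50 61 [53. 60. 65.]
60 52 [42. 47. 52.]
-40 [ 431.5 -319.2   92.9] [ 0.2  0.9 -0.5] 8.44
-30 [ 440.7 -323.7   93. ] [-0.1  0.7 -0.2] 8.76
-20 [ 449.6 -328.2   93. ] [-0.   0.5 -0.3] 9.07
-10 [ 458.6 -332.7   93. ] [ 0.7  1.1 -0.2] 9.39
0 [ 467.6 -337.1   92.9] [-0.1  1.7 -0.1] 9.71
10 [ 476.5 -341.5   93. ] [ 0.5 -0.3  0.4] 10.03
20 [ 485.5 -346.    92.9] [ 0.   0.9 -0.5] 10.34
30 [ 494.4 -350.4   92.9] [0.3 0.3 1. ] 10.66
40 [ 503.4 -354.9   92.9] [-0.4  1.2  1.3] 10.97
50 [ 512.3 -359.3   92.9] [-1.2  1.1 -0.3] 11.29
60 [ 521.3 -363.7   92.9] [ 0.4 -0.   1. ] 11.61
```

View pics/scene_push.png

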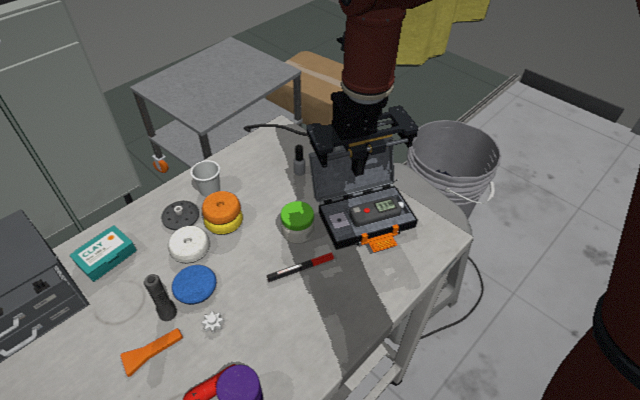

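The scene view shows the lid upright or past it behind the gripper. The gauge in its pocket is in view, with the red button at about (367,210). I'll back off, let the lid settle, and measure the lid and button.

```bash
python3 - <<'E'
from h import *
manip.pause(0.8)
manip.move_linear(wp(0,0,115),speed=100)
manip.move_linear(wp(-130,-20,150),speed=150)
print(F()[2])
for n in("scene","top"):
    p,d=grab(n,"open"); W=cloud(n,d); a=np.c_[(W.reshape(-1,3)[:,:2]-C)@np.c_[ex,ey],W[...,2].ravel()].reshape(400,640,3)
    hsv=cv2.cvtColor(p,cv2.COLOR_RGB2HSV)
    m=((hsv[...,0]<8)|(hsv[...,0]>172))&(hsv[...,1]>130)&(hsv[...,2]>60)&(abs(a[...,0])<40)&(abs(a[...,1])<75)&(d>0)&(a[...,2]<60)
    k,L,st,ce=cv2.connectedComponentsWithStats(m.astype(np.uint8))
    for i in range(1,k):
        w=ray(n,*ce[i],33); print(n,st[i],ce[i],'ray',w.round(1),'case',((w[:2]-C)@np.c_[ex,ey]).round(1),'depth',W[L==i].mean(0).round(1))
    q=lidpts(n,d); q=q[(q[:,0]>45)]; 
    for z in range(40,140,15):
        s=q[(q[:,2]>=z)&(q[:,2]<z+15)]
        if len(s): print(z,len(s),np.round(np.percentile(s[:,0],[5,50,95])))
a=cv2.imread("pics/top_open.png")[170:290,300:430]; b=cv2.imread("pics/scene_open.png")[140:260,300:430]
cv2.imwrite("pics/z1.png",cv2.resize(cv2.hconcat([a,b]),None,fx=3,fy=3,interpolation=2))
E
```

```text
14.3583
scene [363 208   7   5  27] [366.37037037 210.        ] ray [ 468.3 -335.1   33. ] case [0.1 2.2] depth [ 468.9 -335.9   31.8]
40 370 [73. 78. 82.]
55 532 [77. 84. 88.]
70 611 [84. 90. 94.]
85 643 [ 89.  96. 100.]
100 464 [ 91. 101. 111.]
115 321 [ 91.  95. 104.]
top [365 239   6   5  21] [367.61904762 241.04761905] ray [ 467.6 -334.8   33. ] case [-0.6  2.2] depth [ 467.7 -334.9   31.9]
40 311 [71. 77. 80.]
55 327 [76. 83. 86.]
70 330 [85. 89. 92.]
85 274 [87. 94. 97.]
100 308 [ 92. 107. 111.]
115 396 [ 92.  96. 103.]
```

View pics/z1.png

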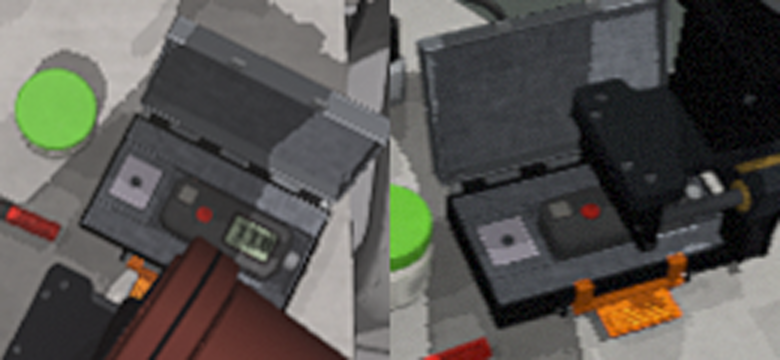

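The lid lies at its stop: its edge measures x≈91, z≈122 in the case frame, which matches 1.95 rad. The button is at (468,-335), on which both views agree within 1 mm, and its depth z≈32 is close to the expected 33. Next is a gentle press, offset 3 mm along -y so the finger stays clear of the grey square beside the button.

```bash
python3 - <<'E'
from h import *
bx,by=-0.2,2.2-3
def avg(n=4):
    fs=[]
    for _ in range(n): manip.pause(0.04); fs.append(F()[0])
    return np.mean(fs,0)
manip.move_linear(wp(bx,by,130),speed=150)
manip.move_linear(wp(bx,by,60),speed=100)
manip.move_linear(wp(bx,by,46.5),speed=40)
f0=avg(8)
for z in np.arange(45.5,40.9,-0.3):
    manip.move_linear(wp(bx,by,z),speed=10); f=avg()-f0; print(round(z,1),round(F()[1][2],2),np.round(f,1))
    if f[2]>4.6: break
print(F()[2])
grab("scene","btn")
E
```

```text
45.5 45.51 [-0.   0.2  0.1]
45.2 45.19 [-0.  -0.2  0.3]
44.9 44.89 [ 0.1 -0.4  0.1]
44.6 44.66 [ 0.1 -0.2  0.6]
44.3 44.38 [-0.1  0.1  1.6]
44.0 44.08 [-0.7  0.4  2.6]
43.7 43.75 [-0.6  0.5  4.2]
43.4 43.51 [-0.3 -0.3  5.1]
20.4917
```

The force rose to 5.1 N over about 1.2 mm of travel, so the button is fully down. I'll retreat and check.

```bash
python3 - <<'E'
from h import *
bx,by=-0.2,-0.8
manip.move_linear(wp(bx,by,60),speed=40)
manip.move_linear(wp(bx,by,140),speed=150)
manip.move_linear(wp(-150,-60,220),speed=200)
manip.pause(0.3)
for n in("scene","top"):
    p,d=grab(n,"end"); q=lidpts(n,d); q=q[q[:,0]>45]; s=q[(q[:,2]>115)&(q[:,2]<130)]; print(n,len(s),np.percentile(s[:,0],[5,50,95]).round())
    p0,W=np.load(n+"0.npz"),None
    z0=p0['p']; 
    for nm,pp in(("before",z0),("after",p)):
        h=cv2.cvtColor(pp,cv2.COLOR_RGB2HSV); g=(h[...,0]>45)&(h[...,0]<75)&(h[...,1]>150); v,u=np.nonzero(g); 
        print(nm,'jar px',np.median(u),np.median(v))
print(F())
a=cv2.imread("pics/top_end.png")[130:290,260:430]; b=cv2.imread("pics/scene_end.png")[130:290,260:430]
cv2.imwrite("pics/z2.png",cv2.resize(cv2.hconcat([a,b]),None,fx=2.3,fy=2.3,interpolation=2))
E
```

```text
scene 331 [ 91.  96. 104.]
before jar px 299.0 214.0
after jar px 300.0 213.0
top 399 [ 91.  96. 104.]
before jar px 322.0 209.0
after jar px 323.0 209.0
(array([ 1.08466667, -0.89168631,  0.00423611]), array([ 306.34030496, -323.91715219,  219.76087808]), 23.2417)
```

View pics/z2.png

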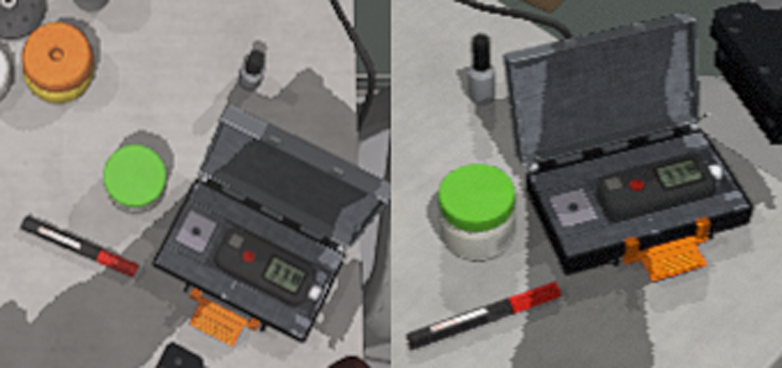

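The lid is fully open, the gauge is in its pocket, and the bottle, jar and marker stand as before. I'll compare the display before and after the press.

```bash
python3 - <<'E'
import cv2
L=[cv2.resize(cv2.imread(f"pics/{f}.png")[195:225,355:415],(390,195),interpolation=2) for f in("scene_push","scene_end")]
cv2.imwrite("pics/z3.png",cv2.hconcat(L))
E
```

```text
(no output)
```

View pics/z3.png

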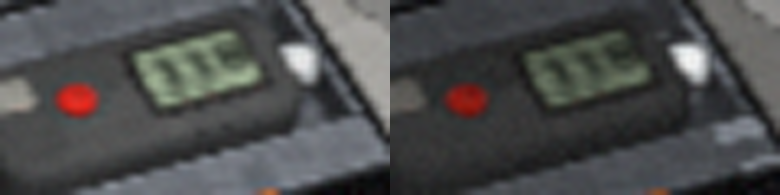

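The display looks the same before and after (the right image is only in shadow), so it tells me nothing about the press. The force and travel signature matches a full press: 5.1 N over 1.2 mm, with contact at the button's height. I'm handing in.

```bash
python3 -c "
from h import *
print(order.close_job())"
```

```text
the job is handed in; nothing more can be done
None
```

I pressed the release tab, pushed the lid over to its stop, and pressed the red button. I then withdrew the arm and handed the job in at about 23 s on the robot's clock.

- **Tab:** I pressed down about 6 mm until it met its stop. The last step peaked at about 20 N on the tab, well over the 5 N it needs. The lid sprang up to about 0.9 rad.
- **Lid:** after the press its front edge measured about 91 mm behind the case centre and 122 mm high in both views. That matches fully open at 1.95 rad.
- **Button:** the force rose steadily to 5.1 N over about 1.2 mm, which is fully down, with contact at the button's height.
- **Surroundings:** the gauge still lies in its pocket. The bottle, jar and marker look unmoved: the jar's position agreed within 1 pixel, and the other two were checked by eye only.

**Not confirmed:** the gauge's display looked the same before and after the press. That the reading cleared rests on the force and travel alone.

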